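# Hang the lockout padlock on the drop-keeper rod and prove it is caught

## Task

Hang the padlock with the long shackle on the horizontal rod of the stand: slide its shackle along over the rod so that the padlock itself lifts the hinged drop keeper, and on toward the flange until the keeper has fallen behind it. Then pull it back against the fallen keeper with about 10 newtons, never much more, to prove that it is caught, and leave it hanging still on the rod with the keeper down. Handle it gently and leave the other things where they are.

Things in the scene. Friction and masses are not known exactly. Their poses are not given: they have to be found in the camera images.
- lock_long: the padlock to hang: laminated aluminium body 20 (x) x 40 (y) x 42 (z) mm, about 0.2 kg, long steel shackle of 7 mm bar on top in its y-z plane, overall height 75 mm; same from front and back. Starts upright on the counter. Origin: centre of the underside, z up. Grip it over its 40 mm width; the shackle then stands between the fingers.
- lock_long_eye (a point): centre of the long shackle's window, 55 mm above the padlock's underside, axes as the padlock. The window is 22 mm wide (y) and 26 mm high, from the body's top at z = 42 mm to the underside of the arch at z = 68 mm above the padlock's underside; the rod goes through it along x.
- lock_short: bystander: a padlock with the same body but a short shackle (overall height 60 mm, window only 11 mm high). Origin: centre of the underside
- stand: fixed stand. Origin: centre of the underside of its base plate, 130 (x) x 90 (y) x 10 mm, z up. A post 24 x 30 mm, 162 mm high, has its front face at x = +38 mm; from it a horizontal steel rod 12 mm thick points to the stand's -x, axis at y = 0, z = 150 mm. A flange on the rod (28 mm diameter) is the end stop. The rod does not give way below 100 N.
- stand_bore (a point): where the rod leaves the post's front face, on the rod's axis; axes as the stand. A clamp screw sets the rod's reach anywhere over 36 mm, and this is not measured: the flange's front face lies 8 to 44 mm from here toward -x. From that face toward -x: keeper's hinge at 56 mm, tapered tip of the rod at 64 mm.
- keeper (a joint): angle of the drop keeper (rad), a free steel flap 10 mm wide, 4 to 8 mm thick, reaching 32 mm below the rod's axis, 50 g. 0 = hangs down by gravity; positive = toe lifted toward the flange, to 1.4; outward a hard stop at -0.12. The padlock's top edge lifts it to 0.9 to 1.3 (arch 0 to 10 mm clear above the rod); it falls a few mm before the body meets the flange.
- battery: bystander: a battery cell lying on the counter between the padlocks, 15 mm thick, 50 mm long. Origin: centre of the underside
- multimeter: bystander: multimeter lying on the counter, 149 x 75 x 41 mm. Origin: centre of the underside
- screwdriver_0: bystander: screwdriver lying on the counter, 185 mm long, 27 mm thick. Origin: centre of the underside
Things that resemble listed ones, but are neither listed nor needed, are in the scene too. What is shaped like the lock_long but purple is not meant.

How it is judged:
By the outcome, as a careful person would: the job done as asked, in the order asked, and still so for the second after the job is handed in, with the robot touching nothing.
It also fails if it takes over 58 s, if anything falls off the work surface, if the arm or the gripper's body presses on something with over 40 N, if the wrist force passes 120 N, or if a joint passes its speed limit or range.

## Robot

A 6-joint arm with a two-finger parallel gripper is mounted at the origin on a cart in front of the work surface, level with it; the furniture and walls round the work are solid. World frame = base frame: x ahead of the robot, y to its left, z up, the work surface at z = 0. Lengths are in m, angles in rad, forces in N, time in s.
With the tool pointing down it reaches from about 0.35 to 0.775 m from the base axis. Payload 7.3 kg.
Tool frame: the origin (TCP) lies on the centre line of the jaws, within the pads' length; the fingertips stand 17 mm ahead of it and the grasp point (between the pads) lies 2 mm behind it (robot.tcp_to_tips is the distance from the TCP to the fingertips, in m); z points along the fingers, y is the line along which they close (so a half turn about z gives the same grasp; the last joint's range is limited). The gripper opens to 92 mm and grips with 3 to 60 N. Pads are 19 mm wide; open, the fingers measure 130 mm over their backs; the gripper's body (75 mm by 190 mm) begins 47 mm behind the grasp point.
Start: joints at [1.084, 0.342, 1.524, -0, 1.275, -0.146], TCP at [0.175, 0.495, 0.244] pointing down, gripper open.
Joint ranges: [-2.53, 2.53], [-0.77, 2.02], [0.04, 2.7], [-1, 4.14], [0.28, 2.66], [-3.11, 3.11]. Speed limits (rad/s): [2.57, 2.57, 3.14, 3.14, 3.14, 3.14].

## Interface

Orientations are given as [roll, pitch, yaw] about the fixed x, y, z axes, in that order (R = Rz(yaw) Ry(pitch) Rx(roll)).
In Python, from cell import robot gives the robot as it stands. The module is installed in compiled form; this text tells all that it offers.
- The arm moves only by the tool carry_out, never from a script. Its argument "commands" is a list of rows, each a list of 3 entries, a list of its own where there are three numbers: the shift along the tool's x, y, z in m, then the turn about the tool's z in rad, then the opening, from 0 (shut) to 1 (fully open). In form: [[[dx, dy, dz], yaw, claw], ...]. A call has 1 to 20 rows; each row shifts and turns the commanded pose from where the row before left it, along the tool's axes as they then stand; what a row does not reach is not made up. A row lasts 1/8 s, in which the tool goes at most 62.5 mm and 10.7 degrees, less where a joint would pass 70% of its speed; a pose out of reach is approached as far as the arm can. A call is refused whole if a number of a shift passes 0.0625 or a number of a turn 0.188, either way. A call with a gripper value outside its range is refused whole. The fingers move at their own pace and stop on an object; "newtons" is the grip in N (left out, the last holds). Time passes only in rows, so rows that do not move let the fingers close. It gives the time, the measured TCP pose, the force, the opening and the grip force at its end, in the units of the state.
- robot.observe(): the state, without advancing time (a new reading comes with each control period).
- robot.read_camera(name): name is "scene" or "side" or "wrist"; returns a dict with "pixels" (384x512x3 uint8, red, green, blue), "fx", "fy", "cx", "cy" (pixels), "view" (4x4, takes a point from world to camera coordinates); the wrist camera has in their place "T_tool_cam" (4x4, takes a point from camera to tool coordinates, whose origin is the TCP and whose axes are the flange's). Camera axes: x right, y up, looking along -z (the intrinsics and any distortion apply to the point x, -y, -z); pixel columns grow to the right and rows downward; lengths in m; the calibration is good to about 2 mm. A picture is of the moment at which its call begins: read the wrist's pose just before it. There is no depth.
- robot.hand_in(): hands the job in; it is judged then, once.
Trained networks look in a picture, given as the dict that the camera call returned (one of the last four; its "shot" number tells which), for a name from the list of things; names that differ only in an ending like _2 or _b are one class to them, and where a whole thing is asked for, a point or a joint stands for the part that bears it (a point fixed in the world has none). Each returns a list of dicts, best first, with "p" (0 to 1); they miss things now and then, are a little off and sometimes report something else, mostly with a low value. They report only what shows in the picture. A call takes as long as a camera call. They do not tell look-alikes from the thing itself.
- robot.find_in(picture, name): "at" ([column, row] in pixels, amid what is visible of it).
- robot.tip_of(picture, name): "at" ([column, row] in pixels: a listed point, or the origin of a listed thing).
The state is a dict: "time": time; "qpos": joint angles; "qvel": joint speeds; "joint_efforts": joint torques, N m; "tool_pos": TCP position; "tool_rot": TCP orientation; "contact_force": force on the tool from outside, world axes, zero at the start; "torque": the same for the moment, N m; "opening": finger opening in m; "grip_force": force on a finger pad.
Only numpy, scipy, OpenCV 4.12 (cv2) and the standard library are available. Lean on these libraries where they do the work, as an engineer would, in place of code of your own. Each camera call takes 0.05 s, during which the arm holds its last target. There are 200 camera calls.

## Working session

There is one attempt and no reset: what is moved stays moved. The work goes in short steps, Python scripts to look and compute and a tool call to move; the robot and the scene stay as the last step left them, time stands still between calls to the robot, and variables do not carry over. Pictures are saved under pics/ and viewed, at most 10 in all, crops included, and the job is handed in when it is done.

Besides the shell and the picture viewer there is one more tool, called as name(argument=value, ...) on one line, values as JSON. carry_out: Moves the arm, as the interface text tells. Its arguments: {"type":"object","properties":{"commands":{"type":"array"},"newtons":{"type":"number"}},"required":["commands"]}

```bash
mkdir -p pics; cat > h.py <<'E'
import numpy as np, cv2
from cell import robot
from scipy.spatial.transform import Rotation as R
def cam(name):
    s=robot.observe(); c=robot.read_camera(name)
    if name=="wrist":
        T=np.eye(4); r=np.array(s["tool_rot"]); T[:3,:3]=R.from_euler("xyz",r).as_matrix() if r.size==3 else r.reshape(3,3)
        T[:3,3]=s["tool_pos"]; c["cw"]=T@np.array(c["T_tool_cam"])
    else: c["cw"]=np.linalg.inv(np.array(c["view"]))
    return c
def save(c,n,crop=None,k=1):
    p=c["pixels"][:,:,::-1]
    if crop: a,b,d,e=crop; p=p[b:e,a:d]
    cv2.imwrite("pics/"+n,cv2.resize(p,None,fx=k,fy=k,interpolation=cv2.INTER_CUBIC))
def ray(c,uv):
    d=np.array([(uv[0]-c["cx"])/c["fx"],-(uv[1]-c["cy"])/c["fy"],-1.])
    d=c["cw"][:3,:3]@d; return c["cw"][:3,3],d/np.linalg.norm(d)
def onz(c,uv,z):
    o,d=ray(c,uv); return o+d*(z-o[2])/d[2]
def proj(c,P):
    q=np.linalg.inv(c["cw"])@np.append(P,1); return np.array([c["cx"]+c["fx"]*q[0]/-q[2],c["cy"]-c["fy"]*q[1]/-q[2]])
def tri(rs):
    A=0;b=0
    for o,d in rs:
        M=np.eye(3)-np.outer(d,d); A=A+M; b=b+M@o
    x=np.linalg.solve(A,b); return x,[np.linalg.norm(np.cross(x-o,d)) for o,d in rs]
E
python3 - <<'E'
from h import *
print(robot.observe(), robot.tcp_to_tips)
for n in ["scene","side","wrist"]:
    c=cam(n); save(c,n+"0.png"); print(n,[k for k in c], c["fx"],c["cx"],c["cw"].round(3).tolist())
    for o in ["lock_long","lock_short","stand","stand_bore","keeper","lock_long_eye","battery","multimeter","screwdriver_0"]:
        print(o,"F",[(np.round(d["at"]).tolist(),round(d["p"],2)) for d in robot.find_in(c,o)][:3],"T",[(np.round(d["at"],1).tolist(),round(d["p"],2)) for d in robot.tip_of(c,o)][:3] if o!="keeper" else "")
E
```

```text
{'time': 0.0, 'qpos': array([ 1.08398392e+00,  3.42708626e-01,  1.52504632e+00, -1.86607595e-05,
        1.27538069e+00, -1.45963291e-01]), 'qvel': array([-2.33722499e-04,  8.86324698e-04,  7.12164958e-04,  3.81024265e-05,
       -1.39609516e-03, -1.91790466e-04]), 'joint_efforts': array([ 8.71402572e-04, -4.31242096e+01, -2.44218671e+01,  7.17372377e-02,
        5.61437861e-02, -1.24230228e-04]), 'tool_pos': array([0.17528225, 0.49446056, 0.24304203]), 'tool_rot': array([-3.14006348e+00, -2.06766578e-04,  2.80074883e+00]), 'contact_force': array([-0.55165035,  0.48339727,  0.09740807]), 'torque': array([-0.00333974, -0.00742016, -0.0018526 ]), 'grip_force': 0.0, 'opening': 0.09161076313450185} 0.017
scene ['pixels', 'fx', 'fy', 'cx', 'cy', 'view', 'shot', 'cw'] 445.39152592656677 252.26017410198796 [[0.522, 0.411, -0.747, -0.207], [-0.852, 0.226, -0.471, -0.48], [-0.024, 0.883, 0.468, 0.567], [0.0, 0.0, 0.0, 1.0]]
lock_long F [([380.0, 253.0], 0.88), ([353.0, 278.0], 0.6), ([339.0, 228.0], 0.46)] T [([352.6, 287.5], 0.96), ([378.5, 266.5], 0.73), ([316.2, 257.7], 0.48)]
lock_short F
[... 1166 characters left out ...]
81), ([318.0, 289.0], 0.68)] T [([277.4, 285.6], 0.77)]
battery F [([278.0, 266.0], 0.62)] T [([277.8, 268.2], 0.48)]
multimeter F [([198.0, 212.0], 0.68)] T [([196.5, 215.3], 0.81)]
screwdriver_0 F [([326.0, 257.0], 0.71)] T [([324.5, 246.2], 0.76), ([264.1, 238.7], 0.63), ([196.3, 214.0], 0.55)]
wrist ['pixels', 'fx', 'fy', 'cx', 'cy', 'T_tool_cam', 'shot', 'cw'] 291.9238386308247 256.88400399811746 [[0.334, -0.914, -0.231, 0.114], [0.943, 0.323, 0.083, 0.517], [-0.001, -0.245, 0.97, 0.385], [0.0, 0.0, 0.0, 1.0]]
lock_long F [] T []
lock_short F [] T []
stand F [] T []
stand_bore F [] T []
keeper F [] T 
lock_long_eye F [] T []
battery F [] T []
multimeter F [] T []
screwdriver_0 F [] T []
```

```bash
python3 - <<'E'
import cv2,numpy as np
a=cv2.imread("pics/scene0.png")[100:310,140:420]; b=cv2.imread("pics/side0.png")[100:320,150:370]
cv2.imwrite("pics/s0.png",cv2.resize(a,None,fx=2.85,fy=2.85,interpolation=2)[:600,:800]); cv2.imwrite("pics/d0.png",cv2.resize(b,None,fx=2.7,fy=2.7,interpolation=2)[:600,:800])
E
```

```text
(no output)
```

View pics/s0.png

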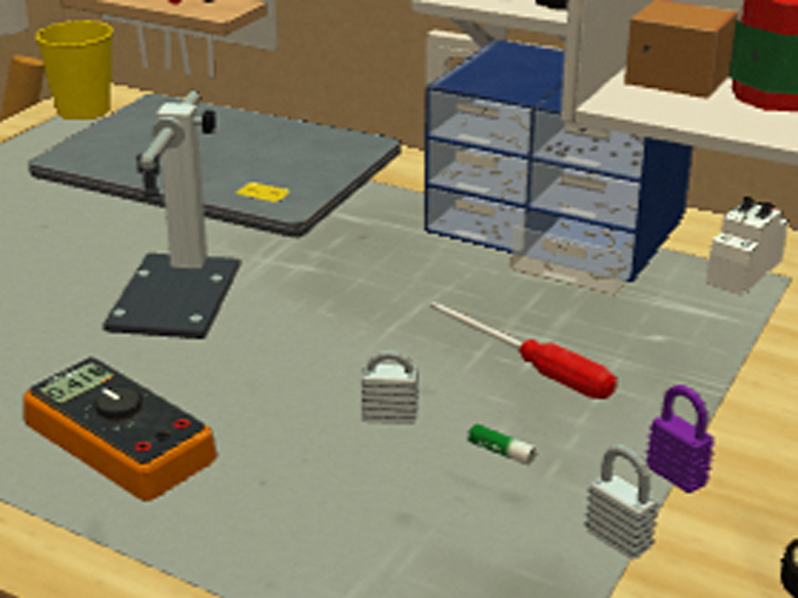

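View pics/d0.png

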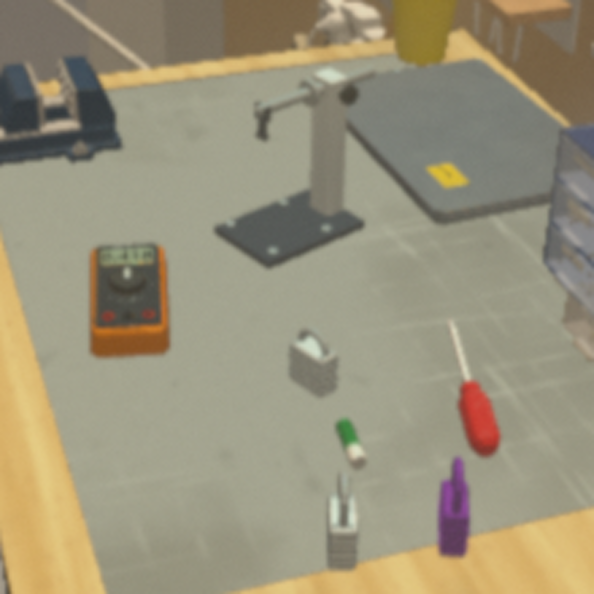

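The scene picture shows the silver long-shackle padlock at about (357,275), with the purple decoy at (383,258) and the stand at (201,205). In the side picture the padlock is at (277,296). The rod points away from the post to the left, with the keeper hanging at its end.

```bash
python3 - <<'E'
from h import *
a=cam("scene");b=cam("side")
for n,p,q,z in [("lock",(352.6,287.5),(278.8,304.8),0),("eye",(358.7,265.9),(277.4,285.6),.055),("stand",(201.2,205.5),(256,187),0),("bore",(199.3,144.6),(270.8,133.1),.15),
 ("keepertoe",(140+150/2.85,100+190/2.85),(150+264/2.7,100+137/2.7),.118),("rodtip",(140+145/2.85,100+163/2.85),(150+257/2.7,100+107/2.7),.15),
 ("short",(274.8,245.5),(265.5,241.3),0)]:
    x,r=tri([ray(a,p),ray(b,q)]); print(n,x.round(4),np.round(r,4),onz(a,p,z).round(4),onz(b,q,z).round(4))
# stand base corners
C=[(105,330),(205,336),(240,258),(130,255)]
for u in C: print("sc",onz(a,(140+u[0]/2.85,100+u[1]/2.85),.01).round(3))
for u in [(216,230),(268,266),(364,224),(312,192)]: print("sd",onz(b,(150+u[0]/2.7,100+u[1]/2.7),.01).round(3))
E
```

```text
lock [ 0.4504 -0.2865 -0.0099] [0.0023 0.0023] [ 0.442 -0.288  0.   ] [ 0.4449 -0.2985  0.    ]
eye [ 0.4415 -0.2959  0.0522] [0.0017 0.0017] [ 0.4403 -0.2955  0.055 ] [ 0.4391 -0.3009  0.055 ]
stand [0.5449 0.1478 0.0008] [0.0012 0.0012] [0.5477 0.1504 0.    ] [0.5445 0.147  0.    ]
bore [0.5956 0.1789 0.1426] [0.0002 0.0002] [0.5822 0.1678 0.15  ] [0.5899 0.1636 0.15  ]
keepertoe [0.5187 0.141  0.1211] [0.0017 0.0017] [0.5264 0.1481 0.118 ] [0.5193 0.1433 0.118 ]
rodtip [0.5102 0.1371 0.1528] [0.0014 0.0014] [0.5126 0.1388 0.15  ] [0.513  0.1457 0.15  ]
short [ 0.4878 -0.095   0.0006] [0.0003 0.0003] [ 0.4881 -0.0949  0.    ] [ 0.4883 -0.0938  0.    ]
sc [0.467 0.161 0.01 ]
sc [0.5   0.082 0.01 ]
sc [0.627 0.134 0.01 ]
sc [0.582 0.227 0.01 ]
sd [0.474 0.162 0.01 ]
sd [0.504 0.081 0.01 ]
sd [0.622 0.128 0.01 ]
sd [0.593 0.207 0.01 ]
```

carry_out(commands=[[[-0.0346,-0.0243,0],0,1],[[-0.0346,-0.0243,0],0,1],[[-0.0346,-0.0243,0],0,1],[[-0.0346,-0.0243,0],0,1],[[-0.0346,-0.0243,0],0,1],[[-0.0346,-0.0243,0],0,1],[[-0.0346,-0.0243,0],0,1],[[-0.0346,-0.0243,0],0,1],[[-0.0346,-0.0243,0],0,1],[[-0.0346,-0.0243,0],0,1],[[-0.017,-0.0414,0.004],0,1],[[-0.017,-0.0414,0.004],0,1],[[-0.017,-0.0414,0.004],0,1],[[-0.017,-0.0414,0.004],0,1],[[-0.017,-0.0414,0.004],0,1],[[-0.017,-0.0414,0.004],0,1],[[-0.017,-0.0414,0.004],0,1],[[-0.017,-0.0414,0.004],0,1],[[-0.017,-0.0414,0.004],0,1],[[-0.017,-0.0414,0.004],0,1]])

```text
time: 5.3
tool_pos: [0.4421, -0.2984, 0.2036]
tool_rot: [3.141, 0.0, 2.801]
contact_force: [0.3, 0.7, -0.5]
opening: 0.0919
grip_force: 0.0
```

carry_out(commands=[[[0,0,0],0,1],[[0,0,0],0,1]])

```text
time: 5.55
tool_pos: [0.442, -0.2963, 0.2035]
tool_rot: [3.141, -0.001, 2.8]
contact_force: [0.6, 1.2, -0.6]
opening: 0.0919
grip_force: 0.0
```

```bash
python3 - <<'E'
from h import *
s=robot.observe(); print(s["time"],s["tool_pos"],s["tool_rot"],s["contact_force"])
c=cam("wrist"); save(c,"w1.png",None,1.5)
for o,z in [("lock_long",0),("lock_long_eye",.055)]:
    print(o,[(np.round(d["at"],1).tolist(),round(d["p"],2),onz(c,d["at"],z).round(4).tolist()) for d in robot.tip_of(c,o)])
print(proj(c,[.441,-.297,.042]))
E
```

```text
5.55 [ 0.44198023 -0.29629944  0.20350497] [ 3.14081359e+00 -7.24102450e-04  2.80039709e+00] [ 0.64601942  1.2462764  -0.57942425]
lock_long [([253.2, 170.2], 0.93, [0.4378, -0.2988, 0.0]), ([269.6, 234.1], 0.61, [0.5219, -0.3069, 0.0])]
lock_long_eye [([253.0, 181.4], 0.86, [0.4395, -0.2989, 0.055])]
[255.34146052 179.47364836]
```

View pics/w1.png

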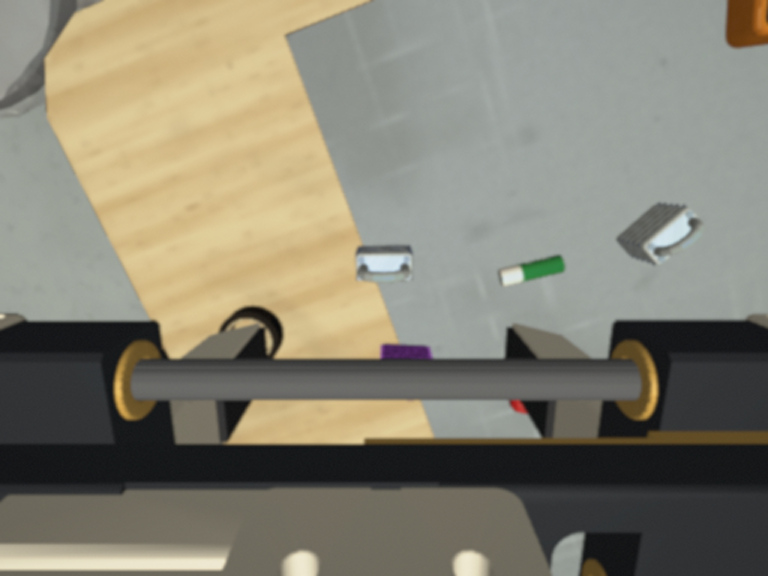

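The wrist picture shows the silver padlock's top at about (256,175) native, nearly square to the jaws. The purple decoy is about 85 mm behind it, clear of the fingers. Next I'll measure its yaw from a zoomed crop.

```bash
python3 - <<'E'
from h import *
c=cam("wrist"); save(c,"w2.png",(225,150,289,198),12)
g=c["pixels"][:,:,0:3].astype(float).mean(2)
E
```

```text
(no output)
```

View pics/w2.png

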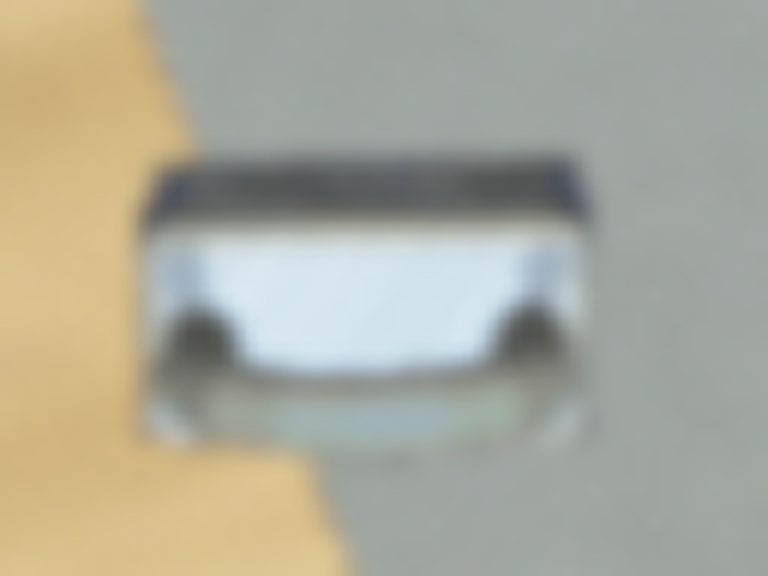

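The crop shows the top face square to the image axes: corners at about (237,168), (274,168), (274,187) and (237,187) native. So no turn is needed.

```bash
python3 - <<'E'
from h import *
c=cam("wrist");P=[]
for u in [(148,222),(593,218),(592,440),(147,440)]:
    p=onz(c,(225+u[0]/12-.5+.5/12,150+u[1]/12-.5+.5/12),.042);P.append(p);print(p.round(4))
P=np.array(P);print(np.linalg.norm(np.roll(P,-1,0)-P,axis=1).round(4),P.mean(0).round(4))
for a,b in((0,1),(3,2)): d=P[b]-P[a];print(np.degrees(np.arctan2(d[1],d[0])))
s=robot.observe();T=R.from_euler("xyz",s["tool_rot"]).as_matrix();print("tool shift",(T.T@(P.mean(0)-s["tool_pos"])).round(4),T[:,1],np.degrees(np.arctan2(T[1,1],T[0,1])))
E
```

```text
[ 0.4236 -0.3109  0.042 ]
[ 0.4362 -0.274   0.042 ]
[ 0.4551 -0.2805  0.042 ]
[ 0.442  -0.3179  0.042 ]
[0.039  0.02   0.0396 0.0196] [ 0.4392 -0.2958  0.042 ]
71.10413022230635
70.58690204365057
tool shift [ 0.0031 -0.001   0.162 ] [3.33001330e-01 9.42926357e-01 1.31296409e-05] 70.5489543871133
```

carry_out(commands=[[[0.003,-0.001,0.01],0,1],[[0,0,0.025],0,1],[[0,0,0.03],0,1],[[0,0,0.03],0,1],[[0,0,0.025],0,1],[[0,0,0.02],0,1],[[0,0,0.015],0,1],[[0,0,0.011],0,1],[[0,0,0.0055],0,1],[[0,0,0],0,1],[[0,0,0],0,0.6],[[0,0,0],0,0.5],[[0,0,0],0,0.45],[[0,0,0],0,0.4],[[0,0,0],0,0.3],[[0,0,0],0,0.2],[[0,0,0],0,0.2],[[0,0,0],0,0.2]], newtons=25)

```text
time: 8.05
tool_pos: [0.4391, -0.2968, 0.0322]
tool_rot: [3.142, 0.0, 2.801]
contact_force: [0.2, 0.8, -0.0]
opening: 0.0398
grip_force: 24.9
```

carry_out(commands=[[[0,0,-0.008],0,0.2],[[0,0,-0.025],0,0.2],[[0,0,-0.035],0,0.2],[[0,0,-0.04],0,0.2],[[0,0,-0.035],0,0.2],[[0,0,-0.025],0,0.2],[[0.007,0.019,0],0,0.2],[[0.014,0.038,0],0,0.2],[[0.014,0.038,0],0,0.2],[[0.014,0.038,0],0,0.2],[[0.014,0.038,0],0,0.2],[[0.014,0.038,0],0,0.2],[[0.014,0.038,0],0,0.2],[[0.014,0.038,0],0,0.2],[[0.014,0.038,0],0,0.2],[[0.014,0.038,0],0,0.2],[[0.007,0.019,0],0,0.2],[[0,0,0],0,0.2]])

```text
time: 10.3
tool_pos: [0.4323, 0.1098, 0.199]
tool_rot: [-3.141, -0.003, 2.804]
contact_force: [-1.5, -0.5, -1.7]
opening: 0.0398
grip_force: 24.9
```

carry_out(commands=[[[0,0,0],0.09,0.2],[[0,0,0],0.186,0.2],[[0,0,0],0.186,0.2],[[0,0,0],0.186,0.2],[[0,0,0],0.186,0.2],[[0,0,0],0.186,0.2],[[0,0,0],0.186,0.2],[[0,0,0],0.186,0.2],[[0,0,0],0.186,0.2],[[0,0,0],0.186,0.2],[[0,0,0],0.186,0.2],[[0,0,0],0.186,0.2],[[0,0,0],0.186,0.2],[[0,0,0],0.1,0.2],[[0,0,0],0,0.2],[[0,0,0],0,0.2]])

```text
time: 12.3
tool_pos: [0.4337, 0.1079, 0.1999]
tool_rot: [-3.141, 0.001, 0.38]
contact_force: [0.8, 0.1, -2.0]
opening: 0.0398
grip_force: 24.9
```

```bash
python3 - <<'E'
from h import *
s=robot.observe(); print(s["time"],s["tool_pos"],s["tool_rot"],s["contact_force"],s["qpos"])
c=cam("wrist"); save(c,"w3.png",None,1.55)
np.save("w3.npy",c["cw"])
for o in ["stand","stand_bore"]:
    print(o,[(np.round(d["at"],1).tolist(),round(d["p"],2),onz(c,d["at"],.15 if "b" in o else 0).round(4).tolist()) for d in robot.tip_of(c,o)])
print("keeper",[(d["at"],d["p"]) for d in robot.find_in(c,"keeper")])
for P in [(.5815,.162,.15),(.511,.14,.15)]: print(proj(c,P))
E
```

```text
12.3 [0.43365173 0.10787987 0.19986911] [-3.14132222e+00  7.70171485e-04  3.80398713e-01] [ 0.76389748  0.11291594 -1.95598779] [7.19936880e-02 2.45250292e-01 1.79437816e+00 2.67748923e-05
 1.10278012e+00 1.26237932e+00]
stand []
stand_bore []
keeper [([249.0, 208.4], 0.5)]
[265.80771086 -52.32321127]
[255.58939193  87.20524669]
```

View pics/w3.png

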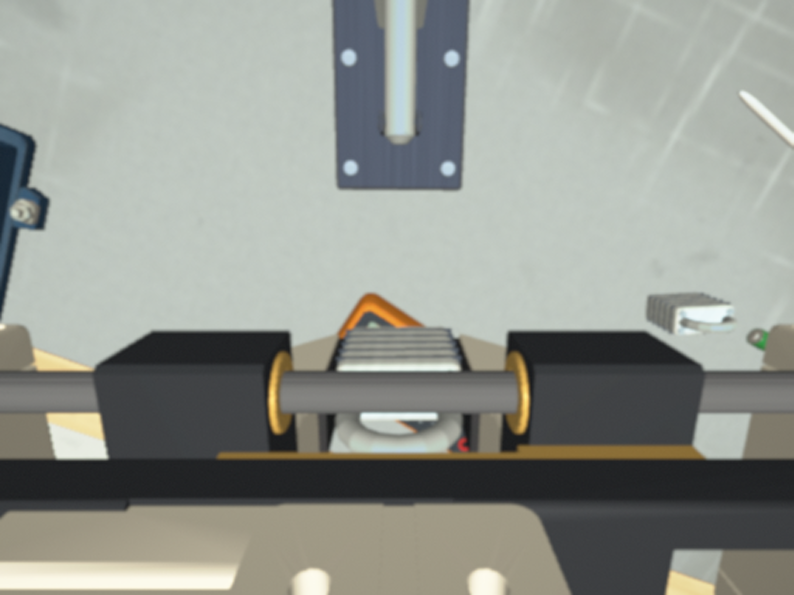

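The picture shows the rod end-on from above, with its tip at about (258,90) native and the rod running straight up to (259,0). The base plate's near corners are at (219,121) and (297,121). The held padlock is at (259,245), in line with the rod. Now a sub-pixel fit of the rod axis.

```bash
cat > rod.py <<'E'
from h import *
def rod(c,rows,x0,half=16,z=.15):
    g=cv2.GaussianBlur(c["pixels"],(0,0),1.0).astype(float).mean(2); L=[];
    for r in rows:
        d=np.diff(g[r]); a=int(x0)
        l=a-half+np.argmax(d[a-half:a]); rr=a+np.argmin(d[a:a+half])
        sub=lambda i,s:i+.5+(lambda p,q,w:(p-w)/(2*(p-2*q+w)+1e-9))(s*d[i-1],s*d[i],s*d[i+1])
        L.append((r,sub(l,1),sub(rr,-1)))
    L=np.array(L); w=np.median(L[:,2]-L[:,1]); L=L[abs(L[:,2]-L[:,1]-w)<3]
    P=np.array([onz(c,((l+r)/2,y),z)[:2] for y,l,r in L]); m=P.mean(0); u=np.linalg.svd(P-m)[2][0]; u*=np.sign(u[0])
    return m,u,L,np.array([np.linalg.norm(onz(c,(l,y),z)-onz(c,(r,y),z)) for y,l,r in L])
E
python3 - <<'E'
from rod import *
c=cam("wrist")
m,u,L,W=rod(c,range(3,80,3),258)
print(L[::5].round(1).tolist(),W.mean(),"axis",m,"yaw",np.arctan2(u[1],u[0]))
for q in [(340,188),(460,188)]: print(onz(c,(q[0]/1.55,q[1]/1.55),.01).round(4))
for q in [(349,58),(452,58),(448,168),(350,168)]: print(onz(c,(q[0]/1.55,q[1]/1.55),.01).round(4))
tip=onz(c,(258,143/1.55),.15)[:2]; print("tip",tip)
s=robot.observe();t=s["tool_pos"][:2];n=np.array([-u[1],u[0]]);print("lateral of TCP vs rod",(t-m)@n,"along tip-TCP",(tip-t)@u, "tool yaw",s["tool_rot"][2], s["tool_pos"])
E
```

```text
[[3.0, 249.0, 267.0], [18.0, 248.9, 267.1], [33.0, 248.6, 267.2], [48.0, 248.5, 267.2], [63.0, 248.6, 266.7], [78.0, 248.8, 266.3]] 0.010927690939108364 axis [0.53630866 0.14861432] yaw 0.37255817287357873
[0.475  0.1693 0.01  ]
[0.5067 0.0899 0.01  ]
[0.5565 0.1926 0.01  ]
[0.582  0.1288 0.01  ]
[0.5161 0.1033 0.01  ]
[0.4905 0.1675 0.01  ]
tip [0.50921164 0.13764421]
lateral of TCP vs rod -0.0005007135290476928 along tip-TCP 0.0807650622477876 tool yaw 0.3792768974209395 [0.43404043 0.10810937 0.20017824]
```

carry_out(commands=[[[0,-0.0005,0.01],0.006,0.2],[[0,0,0.02],0,0.2],[[0,0,0.02],0,0.2],[[0,0,0.015],0,0.2],[[0,0,0.01],0,0.2],[[0.008,0,0],0,0.2],[[0.012,0,0],0,0.2],[[0.012,0,0],0,0.2],[[0.012,0,0],0,0.2],[[0.008,0,0],0,0.2],[[0.003,0,0],0,0.2],[[0,0,0],0,0.2],[[0,0,0],0,0.2]])

```text
time: 14.18
tool_pos: [0.4848, 0.1286, 0.1252]
tool_rot: [-3.141, 0.0, 0.373]
contact_force: [0.1, -0.1, -1.1]
opening: 0.0397
grip_force: 24.9
```

```bash
python3 - <<'E'
from rod import *
s=robot.observe(); print(s["time"],s["tool_pos"],s["tool_rot"],s["contact_force"])
c=cam("wrist"); a=cam("scene"); b=cam("side")
A=cv2.resize(a["pixels"][110:210,150:250,::-1],(400,400),interpolation=2); B=cv2.resize(b["pixels"][100:200,200:300,::-1],(400,400),interpolation=2)
C=cv2.resize(c["pixels"][0:384:,128:384,::-1],(400,600),interpolation=2)[:400]
cv2.imwrite("pics/m1.png",cv2.resize(np.hstack([A,B]),(800,400))); cv2.imwrite("pics/w4.png",C)
m=np.array([.5363,.1486]);u=np.array([np.cos(.3726),np.sin(.3726)]);n=np.array([-u[1],u[0]]);t=s["tool_pos"][:2]
print("lat",(t-m)@n,"tip-TCP",(np.array([.5092,.1376])-t)@u)
E
```

```text
14.175 [0.48479925 0.12856085 0.12518321] [-3.14145681e+00  3.58442322e-04  3.72748337e-01] [ 0.06326005 -0.10360552 -1.14921753]
lat 8.409900240112629e-05 tip-TCP 0.026017060753445724
```

View pics/m1.png

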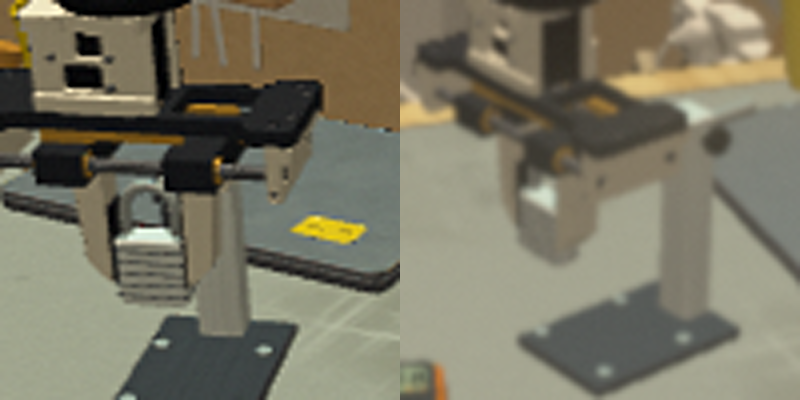

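The pictures show the padlock level and square in front of the rod tip. The tip shows dark through the shackle window at about (150,212) in the left crop, so it is within the window. Advancing slowly with force checks.

carry_out(commands=[[[0.004,0,0],0,0.2],[[0.006,0,0],0,0.2],[[0.006,0,0],0,0.2],[[0.004,0,0],0,0.2],[[0.003,0,0],0,0.2],[[0,0,0],0,0.2]])

```text
time: 15.08
tool_pos: [0.5066, 0.1371, 0.1251]
tool_rot: [-3.141, 0.0, 0.373]
contact_force: [0.1, 0.0, -1.6]
opening: 0.04
grip_force: 24.9
```

carry_out(commands=[[[0.002,0,0],0,0.2],[[0.002,0,0],0,0.2],[[0.002,0,0],0,0.2],[[0.002,0,0],0,0.2]])

```text
time: 15.58
tool_pos: [0.5141, 0.14, 0.1252]
tool_rot: [-3.142, 0.0, 0.373]
contact_force: [-0.4, -1.0, -1.3]
opening: 0.0401
grip_force: 24.9
```

carry_out(commands=[[[0.003,0,0],0,0.2],[[0.003,0,0],0,0.2],[[0.003,0,0],0,0.2],[[0.003,0,0],0,0.2]])

```text
time: 16.08
tool_pos: [0.5253, 0.1444, 0.1252]
tool_rot: [-3.142, 0.0, 0.373]
contact_force: [-1.2, -0.2, -1.8]
opening: 0.04
grip_force: 24.9
```

carry_out(commands=[[[0.003,0,0],0,0.2],[[0.004,0,0],0,0.2],[[0.004,0,0],0,0.2],[[0.004,0,0],0,0.2],[[0.004,0,0],0,0.2],[[0.003,0,0],0,0.2],[[0.003,0,0],0,0.2],[[0.001,0,0],0,0.2],[[0,0,0],0,0.2]])

```text
time: 17.2
tool_pos: [0.5495, 0.1538, 0.1252]
tool_rot: [-3.142, -0.0, 0.373]
contact_force: [0.3, 0.1, -2.3]
opening: 0.0398
grip_force: 24.9
```

```bash
python3 - <<'E'
from rod import *
s=robot.observe(); t=s["tool_pos"][:2];u=np.array([np.cos(.3726),np.sin(.3726)]);print("TCP-tip",(t-np.array([.5092,.1376]))@u,s["contact_force"])
c=cam("wrist"); a=cam("scene"); b=cam("side")
A=cv2.resize(a["pixels"][120:200,160:240,::-1],(400,400),interpolation=2); B=cv2.resize(b["pixels"][100:180,200:280,::-1],(400,400),interpolation=2)
C=cv2.resize(c["pixels"][0:290,172:345,::-1],(358,600),interpolation=2)
D=np.zeros((600,800,3),np.uint8);D[:300,:300]=cv2.resize(A,(300,300));D[300:,:300]=cv2.resize(B,(300,300));D[:,310:668]=C
cv2.imwrite("pics/m2.png",D)
E
```

```text
TCP-tip 0.04338770362894374 [ 0.2665645   0.09943669 -2.25206508]
```

View pics/m2.png

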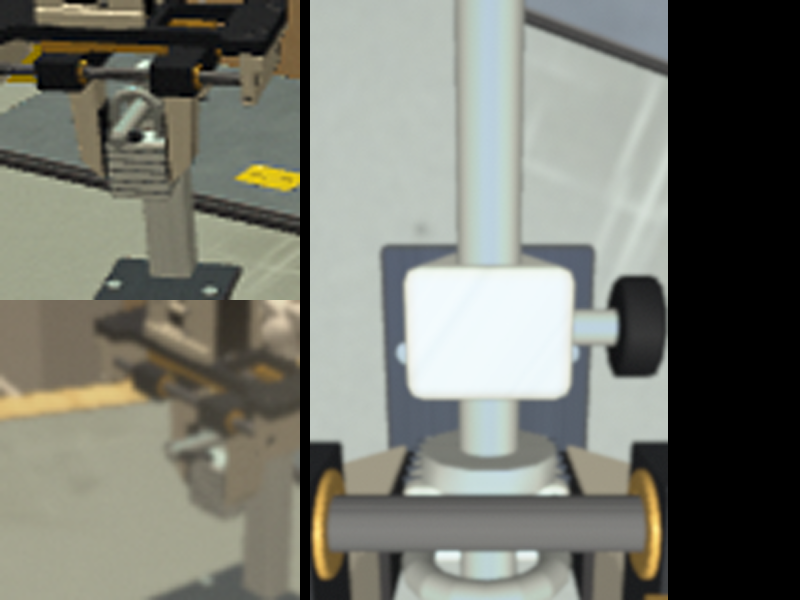

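The padlock is on the rod with the keeper raised (dark toe in the window in the top-left view). In the wrist view the flange is at about (485,460) and the knob is well aside, so I'll keep going in small steps.

carry_out(commands=[[[0.002,0,0],0,0.2],[[0.002,0,0],0,0.2],[[0.001,0,0],0,0.2],[[0.001,0,0],0,0.2],[[0,0,0],0,0.2]])

```text
time: 17.98
tool_pos: [0.555, 0.156, 0.1252]
tool_rot: [-3.142, -0.0, 0.373]
contact_force: [0.5, -0.1, -1.9]
opening: 0.04
grip_force: 24.9
```

carry_out(commands=[[[0.001,0,0],0,0.2],[[0.001,0,0],0,0.2],[[0,0,0],0,0.2]])

```text
time: 18.35
tool_pos: [0.5569, 0.1567, 0.1252]
tool_rot: [-3.142, -0.0, 0.373]
contact_force: [-0.5, -0.4, -1.5]
opening: 0.04
grip_force: 24.9
```

carry_out(commands=[[[0.001,0,0],0,0.2],[[0,0,0],0,0.2]])

```text
time: 18.6
tool_pos: [0.5579, 0.1571, 0.1252]
tool_rot: [-3.142, -0.0, 0.373]
contact_force: [0.3, -0.1, -1.8]
opening: 0.04
grip_force: 24.9
```

carry_out(commands=[[[0.001,0,0],0,0.2],[[0,0,0],0,0.2]])

```text
time: 18.85
tool_pos: [0.5588, 0.1574, 0.1252]
tool_rot: [-3.142, -0.0, 0.373]
contact_force: [0.7, -0.1, -1.4]
opening: 0.0397
grip_force: 24.9
```

carry_out(commands=[[[0.0007,0,0],0,0.2],[[0,0,0],0,0.2]])

```text
time: 19.1
tool_pos: [0.5594, 0.1577, 0.1253]
tool_rot: [-3.142, -0.0, 0.373]
contact_force: [-0.4, 0.1, -1.8]
opening: 0.0402
grip_force: 24.9
```

carry_out(commands=[[[0.0005,0,0],0,0.2],[[0,0,0],0,0.2]])

```text
time: 19.35
tool_pos: [0.5599, 0.1579, 0.1253]
tool_rot: [-3.142, -0.0, 0.373]
contact_force: [0.8, -0.1, -1.8]
opening: 0.0396
grip_force: 24.9
```

```bash
python3 - <<'E'
from rod import *
s=robot.observe(); t=s["tool_pos"][:2];u=np.array([np.cos(.3726),np.sin(.3726)]);print("TCP-tip",(t-np.array([.5092,.1376]))@u,s["contact_force"])
c=cam("wrist"); a=cam("scene"); b=cam("side")
D=np.zeros((600,800,3),np.uint8);D[:,:400]=cv2.resize(a["pixels"][130:190,175:215,::-1],(400,600),interpolation=2);D[:300,400:]=cv2.resize(b["pixels"][115:160,230:290,::-1],(400,300),interpolation=2)
D[300:,400:]=cv2.resize(c["pixels"][190:290,190:323,::-1],(400,300),interpolation=2)
cv2.imwrite("pics/m3.png",D)
E
```

```text
TCP-tip 0.054571770089071325 [ 0.83180222 -0.0817027  -1.7715595 ]
```

View pics/m3.png

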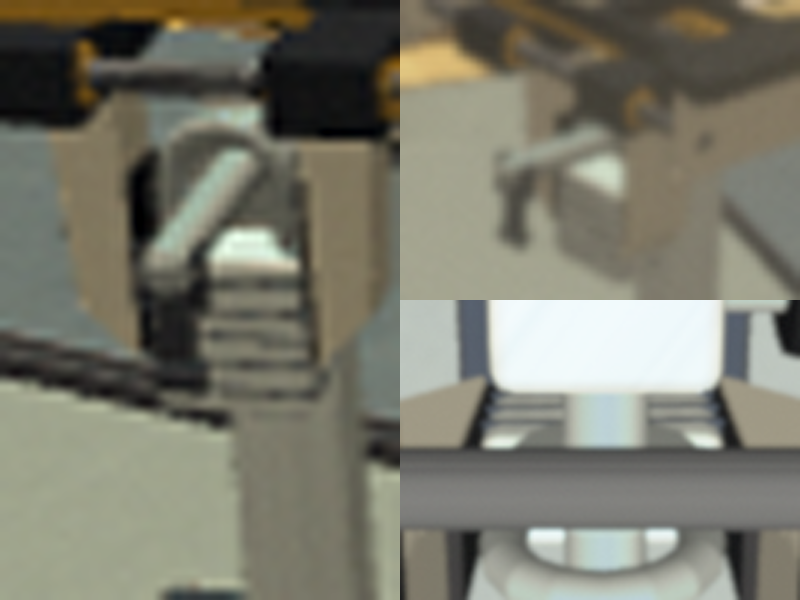

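In all three views the keeper hangs straight down in front of the padlock, which sits near the flange. Next I'll pull back in stages.

carry_out(commands=[[[-0.003,0,0],0,0.2],[[-0.004,0,0],0,0.2],[[-0.004,0,0],0,0.2],[[-0.004,0,0],0,0.2],[[-0.004,0,0],0,0.2],[[-0.004,0,0],0,0.2],[[-0.003,0,0],0,0.2],[[-0.002,0,0],0,0.2],[[0,0,0],0,0.2]], newtons=30)

```text
time: 20.62
tool_pos: [0.5337, 0.1476, 0.1253]
tool_rot: [-3.142, -0.0, 0.373]
contact_force: [0.1, 0.9, -1.5]
opening: 0.0398
grip_force: 29.9
```

carry_out(commands=[[[-0.001,0,0],0,0.2],[[-0.001,0,0],0,0.2],[[0,0,0],0,0.2]])

```text
time: 21.0
tool_pos: [0.5318, 0.1469, 0.1252]
tool_rot: [-3.142, 0.0, 0.373]
contact_force: [-0.3, -0.1, -1.4]
opening: 0.0399
grip_force: 29.9
```

carry_out(commands=[[[-0.001,0,0],0,0.2],[[0,0,0],0,0.2]])

```text
time: 21.25
tool_pos: [0.5309, 0.1466, 0.1252]
tool_rot: [-3.142, 0.0, 0.373]
contact_force: [-0.3, 0.5, -1.1]
opening: 0.0397
grip_force: 29.9
```

carry_out(commands=[[[-0.001,0,0],0,0.2],[[0,0,0],0,0.2]])

```text
time: 21.5
tool_pos: [0.5299, 0.1462, 0.1252]
tool_rot: [-3.142, 0.0, 0.373]
contact_force: [-0.2, -0.3, -1.1]
opening: 0.04
grip_force: 29.9
```

carry_out(commands=[[[-0.0005,0,0],0,0.2],[[-0.0005,0,0],0,0.2]])

```text
time: 21.75
tool_pos: [0.5291, 0.1458, 0.1252]
tool_rot: [-3.142, -0.0, 0.373]
contact_force: [-0.7, -0.2, -2.0]
opening: 0.0398
grip_force: 29.9
```

carry_out(commands=[[[-0.0005,0,0],0,0.2],[[0,0,0],0,0.2]])

```text
time: 22.0
tool_pos: [0.5286, 0.1457, 0.1252]
tool_rot: [-3.142, -0.0, 0.373]
contact_force: [0.5, -0.3, -1.6]
opening: 0.0403
grip_force: 29.9
```

carry_out(commands=[[[-0.0005,0,0],0,0.2],[[0,0,0],0,0.2]])

```text
time: 22.25
tool_pos: [0.5281, 0.1455, 0.1252]
tool_rot: [-3.142, -0.0, 0.373]
contact_force: [0.2, 0.4, -2.4]
opening: 0.04
grip_force: 29.9
```

carry_out(commands=[[[-0.0005,0,0],0,0.2],[[0,0,0],0,0.2]])

```text
time: 22.5
tool_pos: [0.5277, 0.1453, 0.1252]
tool_rot: [-3.142, -0.0, 0.373]
contact_force: [0.2, -0.2, -1.5]
opening: 0.0397
grip_force: 29.9
```

carry_out(commands=[[[-0.0005,0,0],0,0.2],[[-0.0005,0,0],0,0.2]])

```text
time: 22.75
tool_pos: [0.5267, 0.1449, 0.1252]
tool_rot: [-3.142, -0.0, 0.373]
contact_force: [-0.5, -0.6, -2.1]
opening: 0.0398
grip_force: 29.9
```

carry_out(commands=[[[-0.0005,0,0],0,0.2],[[0,0,0],0,0.2]])

```text
time: 23.0
tool_pos: [0.5263, 0.1447, 0.1252]
tool_rot: [-3.142, -0.0, 0.373]
contact_force: [0.1, -0.8, -1.8]
opening: 0.0393
grip_force: 29.9
```

carry_out(commands=[[[-0.0005,0,0],0,0.2],[[0,0,0],0,0.2]])

```text
time: 23.25
tool_pos: [0.5258, 0.1445, 0.1252]
tool_rot: [-3.142, -0.0, 0.373]
contact_force: [-0.2, -0.9, -1.4]
opening: 0.0399
grip_force: 29.9
```

carry_out(commands=[[[-0.0005,0,0],0,0.2],[[0,0,0],0,0.2]])

```text
time: 23.5
tool_pos: [0.5254, 0.1444, 0.1253]
tool_rot: [-3.142, -0.0, 0.373]
contact_force: [0.9, -0.2, -2.6]
opening: 0.0397
grip_force: 29.9
```

carry_out(commands=[[[-0.0005,0,0],0,0.2],[[0,0,0],0,0.2]])

```text
time: 23.75
tool_pos: [0.5253, 0.1443, 0.1253]
tool_rot: [3.142, -0.001, 0.373]
contact_force: [2.8, 0.3, -2.7]
opening: 0.0398
grip_force: 29.9
```

carry_out(commands=[[[-0.0005,0,0],0,0.2],[[0,0,0],0,0.2]])

```text
time: 24.0
tool_pos: [0.5252, 0.1443, 0.1254]
tool_rot: [3.141, -0.002, 0.373]
contact_force: [4.4, 2.7, -3.7]
opening: 0.0401
grip_force: 29.9
```

carry_out(commands=[[[-0.0005,0,0],0,0.2],[[0,0,0],0,0.2]])

```text
time: 24.25
tool_pos: [0.5251, 0.1442, 0.1254]
tool_rot: [3.141, -0.003, 0.373]
contact_force: [5.2, 2.1, -4.7]
opening: 0.0401
grip_force: 29.9
```

carry_out(commands=[[[-0.0005,0,0],0,0.2],[[0,0,0],0,0.2]])

```text
time: 24.5
tool_pos: [0.525, 0.1442, 0.1255]
tool_rot: [3.141, -0.004, 0.373]
contact_force: [7.0, 4.4, -5.3]
opening: 0.04
grip_force: 29.9
```

carry_out(commands=[[[-0.0004,0,0],0,0.2],[[0,0,0],0,0.2]])

```text
time: 24.75
tool_pos: [0.525, 0.1442, 0.1256]
tool_rot: [3.141, -0.005, 0.373]
contact_force: [7.7, 4.6, -5.8]
opening: 0.0398
grip_force: 29.9
```

carry_out(commands=[[[-0.0004,0,0],0,0.2],[[0,0,0],0,0.2]])

```text
time: 25.0
tool_pos: [0.5249, 0.1441, 0.1256]
tool_rot: [3.141, -0.006, 0.373]
contact_force: [8.5, 4.6, -6.5]
opening: 0.0397
grip_force: 29.9
```

carry_out(commands=[[[0,0,0],0,0.2],[[0,0,0],0,0.2],[[0,0,0],0,0.2]])

```text
time: 25.38
tool_pos: [0.5249, 0.1441, 0.1256]
tool_rot: [3.141, -0.006, 0.373]
contact_force: [8.8, 4.2, -6.6]
opening: 0.0393
grip_force: 29.9
```

carry_out(commands=[[[0.0015,0,0],0,0.2],[[0.002,0,0],0,0.2],[[0.003,0,0],0,0.2],[[0.004,0,0],0,0.2],[[0.004,0,0],0,0.2],[[0.004,0,0],0,0.2],[[0.003,0,0],0,0.2],[[0,0,0],0,0.2],[[0,0,0.001],0,0.2],[[0,0,0.001],0,0.2],[[0,0,0],0,0.2]])

```text
time: 26.75
tool_pos: [0.5426, 0.1511, 0.1231]
tool_rot: [-3.141, 0.0, 0.373]
contact_force: [-0.6, -0.2, -1.5]
opening: 0.04
grip_force: 29.9
```

carry_out(commands=[[[0,0,0.001],0,0.2],[[0,0,0],0,0.2]])

```text
time: 27.0
tool_pos: [0.5427, 0.1512, 0.1221]
tool_rot: [-3.141, 0.0, 0.373]
contact_force: [-0.1, -0.4, -1.4]
opening: 0.0405
grip_force: 29.9
```

carry_out(commands=[[[0,0,0.0005],0,0.2],[[0,0,0],0,0.2]])

```text
time: 27.25
tool_pos: [0.5428, 0.1512, 0.1217]
tool_rot: [-3.142, -0.0, 0.373]
contact_force: [-0.1, 0.1, -1.7]
opening: 0.0401
grip_force: 29.9
```

carry_out(commands=[[[0,0,0.0005],0,0.2],[[0,0,0],0,0.2]])

```text
time: 27.5
tool_pos: [0.5427, 0.1512, 0.1212]
tool_rot: [-3.142, 0.0, 0.373]
contact_force: [0.2, -0.4, -1.7]
opening: 0.0397
grip_force: 29.9
```

carry_out(commands=[[[0,0,0.0005],0,0.2],[[0,0,0],0,0.2]])

```text
time: 27.75
tool_pos: [0.5427, 0.1512, 0.1207]
tool_rot: [-3.142, 0.0, 0.373]
contact_force: [0.4, 0.2, -2.4]
opening: 0.0401
grip_force: 29.9
```

carry_out(commands=[[[0,0,0.0005],0,0.2],[[0,0,0],0,0.2]])

```text
time: 28.0
tool_pos: [0.5428, 0.1512, 0.1203]
tool_rot: [-3.142, -0.0, 0.373]
contact_force: [-0.1, -0.2, -0.8]
opening: 0.0397
grip_force: 29.9
```

carry_out(commands=[[[0,0,0.0005],0,0.2],[[0,0,0],0,0.2]])

```text
time: 28.25
tool_pos: [0.5429, 0.1512, 0.1201]
tool_rot: [3.142, -0.001, 0.373]
contact_force: [-1.2, -0.1, 2.0]
opening: 0.04
grip_force: 29.9
```

carry_out(commands=[[[0,0,-0.0003],0,0.2],[[0,0,0],0,0.2],[[0,0,0],0,0.44],[[0,0,0],0,0.46],[[0,0,0],0,0.48],[[0,0,0],0,0.5],[[0,0,0],0,0.55],[[0,0,0],0,0.65],[[0,0,0],0,0.75],[[0,0,0],0,0.75],[[0,0,0],0,0.75]], newtons=10)

```text
time: 29.62
tool_pos: [0.5428, 0.1512, 0.12]
tool_rot: [-3.142, -0.0, 0.373]
contact_force: [0.9, -0.1, -0.7]
opening: 0.0687
grip_force: 0.0
```

```bash
python3 - <<'E'
from rod import *
c=cam("wrist"); a=cam("scene"); b=cam("side")
D=np.zeros((600,800,3),np.uint8);D[:,:400]=cv2.resize(a["pixels"][130:190,175:215,::-1],(400,600),interpolation=2);D[:300,400:]=cv2.resize(b["pixels"][115:160,230:290,::-1],(400,300),interpolation=2)
D[300:,400:]=cv2.resize(c["pixels"][190:290,190:323,::-1],(400,300),interpolation=2)
cv2.imwrite("pics/m4.png",D)
E
```

```text
(no output)
```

View pics/m4.png

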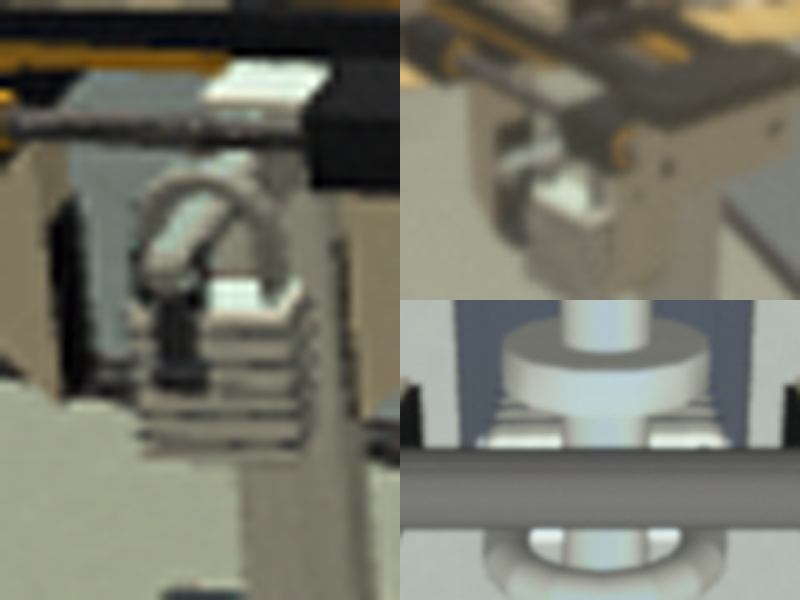

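The padlock hangs free on the rod between flange and keeper, the keeper is straight down, and both fingers are clear. I'll retreat upward and let it settle.

carry_out(commands=[[[0,0,-0.005],0,0.75],[[0,0,-0.01],0,0.75],[[0,0,-0.015],0,0.75],[[0,0,-0.02],0,0.75],[[0,0,-0.025],0,0.75],[[0,0,-0.025],0,0.75],[[0,0,-0.02],0,0.75],[[0,0,-0.01],0,0.75],[[0,0,0],0,0.75],[[0,0,0],0,0.75],[[0,0,0],0,0.75],[[0,0,0],0,0.75],[[0,0,0],0,0.75],[[0,0,0],0,0.75],[[0,0,0],0,0.75],[[0,0,0],0,0.75]])

```text
time: 31.78
tool_pos: [0.5428, 0.1512, 0.2501]
tool_rot: [-3.142, -0.0, 0.373]
contact_force: [-0.7, 0.3, -0.4]
opening: 0.0689
grip_force: 0.0
```

carry_out(commands=[[[0,0,0],0,0.75],[[0,0,0],0,0.75],[[0,0,0],0,0.75],[[0,0,0],0,0.75],[[0,0,0],0,0.75],[[0,0,0],0,0.75],[[0,0,0],0,0.75],[[0,0,0],0,0.75],[[0,0,0],0,0.75],[[0,0,0],0,0.75],[[0,0,0],0,0.75],[[0,0,0],0,0.75],[[0,0,0],0,0.75],[[0,0,0],0,0.75],[[0,0,0],0,0.75],[[0,0,0],0,0.75]])

```text
time: 33.78
tool_pos: [0.5428, 0.1512, 0.25]
tool_rot: [-3.142, -0.0, 0.373]
contact_force: [0.2, 0.2, 0.5]
opening: 0.069
grip_force: 0.0
```

```bash
python3 - <<'E'
from h import *
P=[]
for i in range(6):
    a=cam("scene"); P.append(a["pixels"][130:200,160:230].astype(float))
for i in range(1,6): d=abs(P[i]-P[0]).mean(2); print(d.mean().round(2),d.max().round(1))
b=cam("side")
D=np.hstack([cv2.resize(a["pixels"][125:195,160:230,::-1],(400,400),interpolation=2),cv2.resize(b["pixels"][105:175,220:290,::-1],(400,400),interpolation=2)])
cv2.imwrite("pics/m5.png",D); print(robot.observe()["time"])
E
```

```text
1.07 5.7
1.08 5.3
1.07 7.0
1.06 4.3
1.07 4.3
34.125
```

View pics/m5.png

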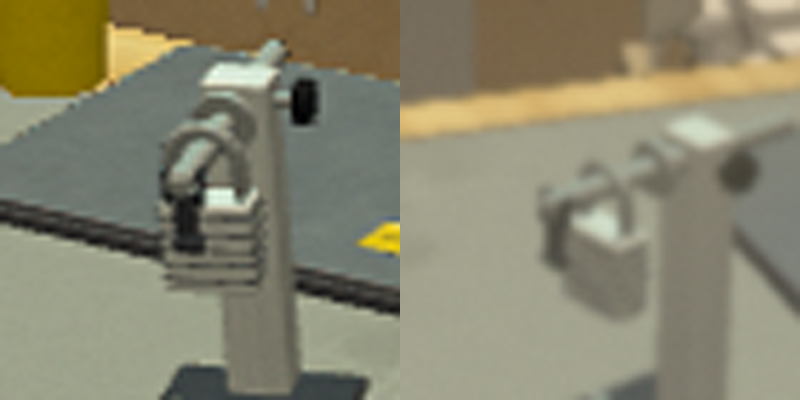

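The padlock hangs still on the rod between the flange and the lowered keeper. The frame differences are only sensor noise, and the gripper is clear above it.

```bash
python3 -c "
from cell import robot; print(robot.hand_in())"
```

```text
the job is handed in; nothing more can be done
None
```

The long-shackle padlock hangs still on the rod with the keeper down behind it; it held a pull of about 9.8 N against the keeper, and I handed the job in at about 34 s with the gripper clear.

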